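Set the biscuit-bowl tags on the tea-table board

TASK

Each biscuit bowl on the serving board has a hinged white tag straight in front of it. Gently push tags over with a fingertip, without gripping them, so that the tags of the two bowls heaped full show their disc face upward (tag tipped towards its bowl), and the tags of the other two bowls, the empty one and the one with a single biscuit, show their bar face upward (tag tipped away from its bowl). Some may already be right; leave the bowls and everything else where they stand.

Things in the scene. Friction and masses are not known exactly. Their poses are not given: they have to be found in the camera images.
- board: Fixed wooden serving board, 280 (x) x 500 (y) x 12 mm, origin under its centre, on the table. +x points from the tag row (robot side) to the bowl row. Four places along y, about -180, -65, 65, 180 mm, each with a tag stand at x = -90 mm and a bowl straight behind it at x about 60 mm. Which stand and which bowl are at which place changes. Tags rest at a stop at the start.
- stand_a: Fixed wooden stand of tag_a, origin under its centre (12 mm above the table), axes as the board: x towards its bowl. Base 50 (x) x 78 (y) mm. Hinge pin along y, 55 mm straight above the origin. Side plates at y = +-35.5 mm (5 thick, 42 long in x) rise to 66 mm above the origin; between them two round stop bars along y at x = +-12 mm, tops at 65.5 mm.
- place_a (a point): Point on the board, 150 mm to +x of the origin of stand_a: the place of the bowl that tag_a tells of (its bowl stands within 10 mm of it).
- tag_a (a joint): Angle (rad) of the white tag on stand_a: plate 60 wide, 6 thick, 60 mm long from the pin, about 45 g. 0: leans 35 deg from upright to -x, away from its bowl, raised BAR on the upper face. 1.222: leans 35 deg to +x, to its bowl, raised round DISC on the upper face. Either way its free edge is 34 mm beside and 49 mm above the pin. Hinge nearly free: once past upright (0.611) it falls over.
- stand_b: Fixed wooden stand of tag_b, origin under its centre (12 mm above the table), axes as the board: x towards its bowl. Base 50 (x) x 78 (y) mm. Hinge pin along y, 55 mm straight above the origin. Side plates at y = +-35.5 mm (5 thick, 42 long in x) rise to 66 mm above the origin; between them two round stop bars along y at x = +-12 mm, tops at 65.5 mm.
- place_b (a point): Point on the board, 150 mm to +x of the origin of stand_b: the place of the bowl that tag_b tells of (its bowl stands within 10 mm of it).
- tag_b (a joint): Angle (rad) of the white tag on stand_b: plate 60 wide, 6 thick, 60 mm long from the pin, about 45 g. 0: leans 35 deg from upright to -x, away from its bowl, raised BAR on the upper face. 1.222: leans 35 deg to +x, to its bowl, raised round DISC on the upper face. Either way its free edge is 34 mm beside and 49 mm above the pin. Hinge nearly free: once past upright (0.611) it falls over.
- stand_c: Fixed wooden stand of tag_c, origin under its centre (12 mm above the table), axes as the board: x towards its bowl. Base 50 (x) x 78 (y) mm. Hinge pin along y, 55 mm straight above the origin. Side plates at y = +-35.5 mm (5 thick, 42 long in x) rise to 66 mm above the origin; between them two round stop bars along y at x = +-12 mm, tops at 65.5 mm.
- place_c (a point): Point on the board, 150 mm to +x of the origin of stand_c: the place of the bowl that tag_c tells of (its bowl stands within 10 mm of it).
- tag_c (a joint): Angle (rad) of the white tag on stand_c: plate 60 wide, 6 thick, 60 mm long from the pin, about 45 g. 0: leans 35 deg from upright to -x, away from its bowl, raised BAR on the upper face. 1.222: leans 35 deg to +x, to its bowl, raised round DISC on the upper face. Either way its free edge is 34 mm beside and 49 mm above the pin. Hinge nearly free: once past upright (0.611) it falls over.
- stand_d: Fixed wooden stand of tag_d, origin under its centre (12 mm above the table), axes as the board: x towards its bowl. Base 50 (x) x 78 (y) mm. Hinge pin along y, 55 mm straight above the origin. Side plates at y = +-35.5 mm (5 thick, 42 long in x) rise to 66 mm above the origin; between them two round stop bars along y at x = +-12 mm, tops at 65.5 mm.
- place_d (a point): Point on the board, 150 mm to +x of the origin of stand_d: the place of the bowl that tag_d tells of (its bowl stands within 10 mm of it).
- tag_d (a joint): Angle (rad) of the white tag on stand_d: plate 60 wide, 6 thick, 60 mm long from the pin, about 45 g. 0: leans 35 deg from upright to -x, away from its bowl, raised BAR on the upper face. 1.222: leans 35 deg to +x, to its bowl, raised round DISC on the upper face. Either way its free edge is 34 mm beside and 49 mm above the pin. Hinge nearly free: once past upright (0.611) it falls over.
- bowl_full_1: Loose white bowl, 90 mm across the rim, 45 mm high, heaped full of small round biscuits, the heap standing up to 65 mm above the bowl's foot: a FULL bowl. Origin at the centre of its foot; any yaw. It belongs to the stand straight in front of it (same y in the board's frame, within 10 mm), about 150 mm from that stand's hinge. To be left alone.
- bowl_full_2: Loose white bowl, 90 mm across the rim, 45 mm high, heaped full of small round biscuits, the heap standing up to 65 mm above the bowl's foot: a FULL bowl. Origin at the centre of its foot; any yaw. It belongs to the stand straight in front of it (same y in the board's frame, within 10 mm), about 150 mm from that stand's hinge. To be left alone.
- bowl_low: Loose white bowl, 90 mm across the rim, 45 mm high, with one single biscuit left at the bottom: NOT full. Origin at the centre of its foot; any yaw. It belongs to the stand straight in front of it (same y in the board's frame, within 10 mm), about 150 mm from that stand's hinge. To be left alone.
- bowl_empty: Loose white bowl, 90 mm across the rim, 45 mm high, with nothing in it: NOT full. Origin at the centre of its foot; any yaw. It belongs to the stand straight in front of it (same y in the board's frame, within 10 mm), about 150 mm from that stand's hinge. To be left alone.
- pick_pot: Bystander, loose: small wooden pot of toothpicks on the board between tags and bowls, 30 mm across, about 63 mm high; origin at its underside. To be left alone.
- spoon: Bystander, loose: small serving spoon with a wooden handle, 130 mm long, lying flat along the row on the board between tags and bowls; origin at its underside. To be left alone.
- mug_1: Bystander, loose: white mug 80 mm across, 95 mm high, right of the board; origin at its underside. To be left alone.
- mug_2: Bystander, loose: white mug 80 mm across, 85 mm high, right of the board; origin at its underside. To be left alone.
- tumbler: Bystander, loose: glass 72 mm across, 85 mm high, left of the board; origin at its underside. To be left alone.
- jar: Bystander, loose: amber glass jar with wooden cap, 64 mm across, 85 mm high, left of the board; origin at its underside. To be left alone.
- sanitiser: Bystander, loose: white pump bottle 50 x 75 mm, 173 mm high, left of the board at the back; origin at its underside. To be left alone.

How it is judged (in metres and radians):
At the end, for the whole second after the job is handed in: The tags in front of both heaped bowls rest on the stop towards their bowl (joint above 1.05 rad), the tags in front of the other two rest on the stop away from it (joint below 0.17 rad), all tags at rest (below 0.1 rad/s), and no bowl has moved more than 15 mm (((horizontal distance between any of bowl_full_1, bowl_full_2 and place_a below 0.055 m and value of joint tag_a above 1.05 rad) or (not (horizontal distance between any of bowl_full_1, bowl_full_2 and place_a below 0.055 m) and value of joint tag_a below 0.17 rad)) and velocity of joint tag_a between -0.1 and 0.1 rad/s and ((horizontal distance between any of bowl_full_1, bowl_full_2 and place_b below 0.055 m and value of joint tag_b above 1.05 rad) or (not (horizontal distance between any of bowl_full_1, bowl_full_2 and place_b below 0.055 m) and value of joint tag_b below 0.17 rad)) and velocity of joint tag_b between -0.1 and 0.1 rad/s and ((horizontal distance between any of bowl_full_1, bowl_full_2 and place_c below 0.055 m and value of joint tag_c above 1.05 rad) or (not (horizontal distance between any of bowl_full_1, bowl_full_2 and place_c below 0.055 m) and value of joint tag_c below 0.17 rad)) and velocity of joint tag_c between -0.1 and 0.1 rad/s and ((horizontal distance between any of bowl_full_1, bowl_full_2 and place_d below 0.055 m and value of joint tag_d above 1.05 rad) or (not (horizontal distance between any of bowl_full_1, bowl_full_2 and place_d below 0.055 m) and value of joint tag_d below 0.17 rad)) and velocity of joint tag_d between -0.1 and 0.1 rad/s and distance of each of bowl_full_1, bowl_full_2, bowl_low, bowl_empty from where it was at the start of the episode below 0.015 m); the robot touches nothing.
It fails at once if a bowl is moved, lifted or carried (more than 15 mm) (distance of any of bowl_full_1, bowl_full_2, bowl_low, bowl_empty from where it was at the start of the episode above 0.015 m).
It fails at once if another loose thing on the table or board is moved, lifted or carried (more than 20 mm) (distance of any of pick_pot, spoon, mug_1, mug_2, tumbler, jar, sanitiser from where it was at the start of the episode above 0.02 m).
It fails at once if a tag is squeezed between the fingers or pushed hard, as against its stop (more than 15 N) (contact force between the fingers and tag_a above 15 N or contact force between the fingers and tag_b above 15 N or contact force between the fingers and tag_c above 15 N or contact force between the fingers and tag_d above 15 N).
It also fails if it takes over 45 s, if anything falls off the work surface, if the arm or the gripper's body presses on something with over 40 N, if the wrist force passes 120 N, or if a joint passes its speed limit or range.

ROBOT

A 6-joint arm with a two-finger parallel gripper is mounted at the origin on the work surface. World frame = base frame: x ahead of the robot, y to its left, z up, the work surface at z = 0. Lengths are in mm, angles in rad, forces in N, time in s.
With the tool pointing down it reaches from about 425 to 950 mm from the base axis. Payload 14.7 kg.
Tool frame: the origin (TCP) lies midway between the tips of the shut fingers; the grasp point (between the pads) lies 19 mm behind it; x points along the fingers, y is the direction in which the jaws open and shut, and the axes are right-handed (so a half turn about x gives the same grasp; the last joint's range is limited). The gripper opens to 85 mm and grips with 20 to 120 N. Pads are 22 mm wide; open, the fingers measure 114 mm over their backs; the gripper's body (76 mm by 85 mm) begins 54 mm behind the grasp point. The pads swing forward as they close: fully open they stand 13 mm farther back than shut.
Start: joints at [1.065, 0.48, 1.596, -0, 1.065, -0.047], TCP at [287.843, 582.785, 231.297] pointing down, gripper open.
Joint ranges: [-2.75, 2.75], [-0.82, 2.05], [0.23, 2.67], [-1.56, 4.7], [0.09, 2.69], [-2.92, 2.92]. Speed limits (rad/s): [1.89, 1.89, 2.39, 3.01, 3.01, 3.01].

INTERFACE

Orientations are given as a rotation vector (axis times angle).
In Python, from cell import ctrl gives the robot as it stands. The module is installed in compiled form; this text tells all that it offers.
- The arm moves only by the tool play_rows, never from a script. Its argument "moves" is a list of rows, each an object with "grip": the gripper command: -1 is fully open, 1 is shut, values between are in proportion; "linear": the shift along the tool's x, y, z in mm, a list of three; "twist": the turn, a rotation vector about the tool's x, y, z in degrees, a list of three. In form: [{"grip": grip, "linear": [tx, ty, tz], "twist": [rx, ry, rz]}, ...]. A call has 1 to 12 rows; each row shifts and turns the commanded pose from where the row before left it, along the tool's axes as they then stand; what a row does not reach is not made up. A row lasts 1/12 s, in which the tool goes at most 41.7 mm and 7.16 degrees, less where a joint would pass 70% of its speed; a pose out of reach is approached as far as the arm can. A call is refused whole if a number of a shift passes 41.7 or a number of a turn 7.16, either way. A call with a gripper value outside its range is refused whole. The fingers move at their own pace and stop on an object; "newtons" is the grip in N (left out, the last holds). Time passes only in rows, so rows that do not move let the fingers close. It gives the time, the measured TCP pose, the force and the opening at its end, in the units of the state.
- ctrl.read_state(): the state, without advancing time (a new reading comes with each control period).
- ctrl.snapshot(name): name is "side" or "top" or "wrist"; returns a dict with "img" (420x560x3 uint8, red, green, blue), "intrinsics" (3x3 intrinsics, pixels), "position" and "orientation" of the camera in the world; the wrist camera has in their place "tool_from_camera" (4x4, takes a point from camera to tool coordinates, whose origin is the TCP and whose axes are the tool frame's). Camera axes: x right, y up, looking along -z (the intrinsics and any distortion apply to the point x, -y, -z); pixel columns grow to the right and rows downward; lengths in mm; the calibration is good to about 2 mm. The wrist camera is an equidistant fisheye: a pixel r from the principal point sees the ray r / f radians off the axis. A picture is of the moment at which its call begins: read the wrist's pose just before it. There is no depth.
- ctrl.sign_off(): hands the job in, once; it reports no verdict.
The state is a dict: "t": time; "joints": joint angles; "joint_vel": joint speeds; "joint_torque": joint torques, N m; "tcp_pos": TCP position; "tcp_rot": TCP orientation; "wrist_force": force on the tool from outside, world axes, zero at the start; "ft_torque": the same for the moment, N m; "opening": opening from 0.0 (shut) to 1.0 (fully open).
Only numpy, scipy, OpenCV 4.12 (cv2) and the standard library are available. Lean on these libraries where they do the work, as an engineer would, in place of code of your own. Each camera call takes 0.05 s, during which the arm holds its last target.

## Working session

There is one attempt and no reset: what is moved stays moved. The work goes in short steps, Python scripts to look and compute and a tool call to move; the robot and the scene stay as the last step left them, time stands still between calls to the robot, and variables do not carry over. Pictures are saved under pics/ and viewed, and the job is handed in when it is done.

Besides the shell and the picture viewer there is one more tool, called after "Call:" in YAML: its name, and indented under it one key for each argument. play_rows: Moves the arm, as the interface text tells. Its arguments: {"type":"object","properties":{"moves":{"type":"array"},"newtons":{"type":"number"}},"required":["moves"]}

```bash
mkdir -p pics
python3 - <<'E'
from cell import ctrl
import cv2,numpy as np
print(ctrl.read_state())
for n in ["top","side"]:
    s=ctrl.snapshot(n); cv2.imwrite(f"pics/{n}0.png",s["img"][:,:,::-1])
    print(n,s["intrinsics"],s["position"],s["orientation"],s.keys())
E
```

```text
{'t': 0.0, 'joints': array([ 1.06541032e+00,  4.80809280e-01,  1.59687772e+00, -7.46493798e-07,
        1.06508175e+00, -4.66092359e-02]), 'joint_vel': array([-0.00079186, -0.00118818, -0.00013723, -0.00040569, -0.0014249 ,
       -0.00082063]), 'joint_torque': array([-3.68370238e-03, -9.50639606e+01, -4.30183697e+01, -3.00942520e-04,
        1.22068371e-02, -9.98035011e-05]), 'tcp_pos': array([287.64287389, 582.43623007, 230.68558796]), 'tcp_rot': array([ 0.35886967,  1.54101496, -0.36066035]), 'wrist_force': array([ 0.0992406 , -0.02519884, -0.30961481]), 'ft_torque': array([-0.02545917, -0.01220522,  0.00668144]), 'opening': 0.9996531040525011}
top [[474.63654388   0.         283.09463843]
 [  0.         474.63654388 214.823031  ]
 [  0.           0.           1.        ]] [3.62707068e+02 6.83727305e-01 1.54946633e+03] [ 0.11185658 -0.10797428 -1.56089116] dict_keys(['img', 'intrinsics', 'position', 'orientation'])
side [[437.15864502   0.         277.07960939]
 [  0.         437.15864502 206.1863583 ]
 [  0.           0.           1.        ]] [  387.1122991  -1184.84647506   747.47992099] [ 1.06399307 -0.07721985 -0.11815157] dict_keys(['img', 'intrinsics', 'position', 'orientation'])
```

View pics/top0.png

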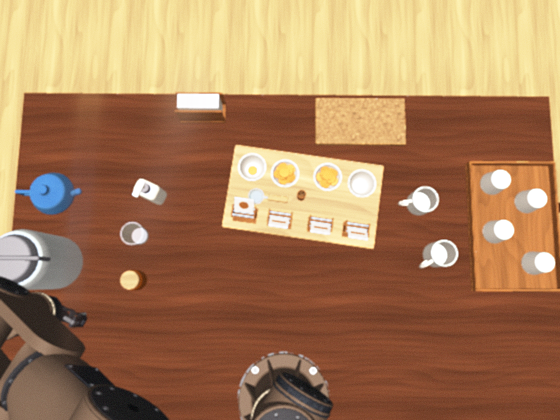

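View pics/side0.png

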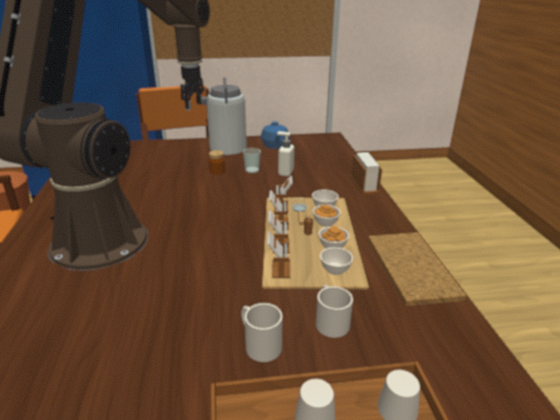

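Run:
```python
import cv2
a=cv2.imread("pics/top0.png")[135:260,210:395]
b=cv2.imread("pics/side0.png")[170:295,250:370]
cv2.imwrite("pics/top0z.png",cv2.resize(a,None,fx=4.3,fy=4.3,interpolation=cv2.INTER_CUBIC))
cv2.imwrite("pics/side0z.png",cv2.resize(b,None,fx=4.7,fy=4.7,interpolation=cv2.INTER_CUBIC))
```

```text
(no output)
```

View pics/top0z.png

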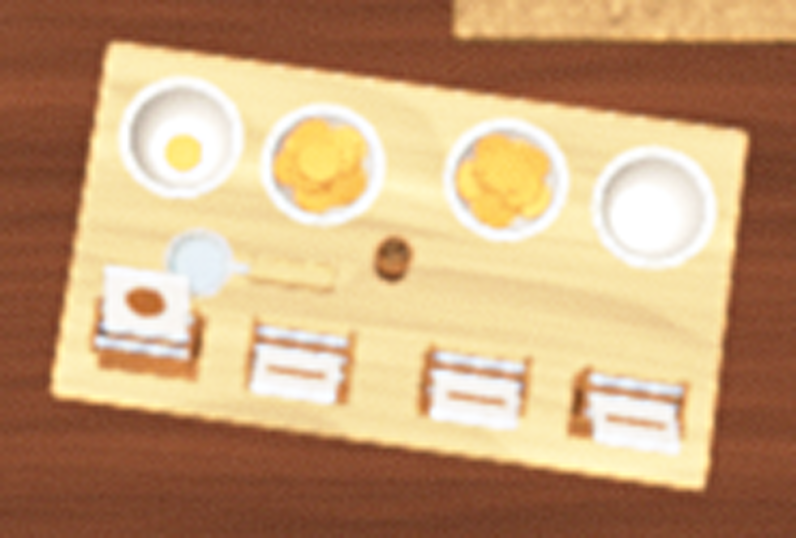

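View pics/side0z.png

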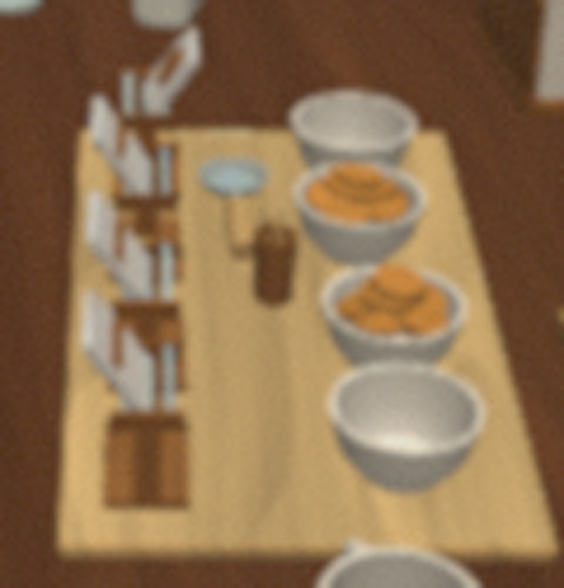

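```bash
cat > h.py <<'E'
import numpy as np,cv2
from scipy.spatial.transform import Rotation as R
from cell import ctrl
CAM={"top":(np.array([[474.63654388,0,283.09463843],[0,474.63654388,214.823031],[0,0,1]]),np.array([362.707,.6837,1549.466]),[0.11185658,-0.10797428,-1.56089116]),
"side":(np.array([[437.15864502,0,277.07960939],[0,437.15864502,206.1863583],[0,0,1]]),np.array([387.1123,-1184.8465,747.4799]),[1.06399307,-0.07721985,-0.11815157])}
def cast(n,uv,z):
    K,p,r=CAM[n]; d=np.linalg.inv(K)@[uv[0],uv[1],1]; d=R.from_rotvec(r).apply([d[0],-d[1],-d[2]])
    return p+d*(z-p[2])/d[2]
def proj(n,P):
    K,p,r=CAM[n]; c=R.from_rotvec(r).inv().apply(np.asarray(P)-p); c=c*[1,-1,-1]; q=K@c; return q[:2]/q[2]
E
python3 - <<'E'
from h import *
im=cv2.imread("pics/top0.png"); hsv=cv2.cvtColor(im,cv2.COLOR_BGR2HSV)
m=cv2.inRange(hsv,(8,0,130),(40,255,255)); m|=cv2.inRange(hsv,(0,0,150),(180,255,255))
m[:135]=0;m[260:]=0;m[:,:210]=0;m[:,395:]=0
# mask only within
cs,_=cv2.findContours(m,cv2.RETR_EXTERNAL,cv2.CHAIN_APPROX_NONE)
# drop corkboard
c=[c for c in cs if cv2.contourArea(c)>5000]; print([cv2.contourArea(x) for x in cs][:8])
c=max(c,key=cv2.contourArea)
box=cv2.boxPoints(cv2.minAreaRect(c)); print(box)
P=np.array([cast("top",b+0,12) for b in box]);print(P.round(1)); print([np.linalg.norm(P[i]-P[i-1]).round(1) for i in range(4)])
ctr=P.mean(0)
e=P[np.argsort(P[:,1])]; # axis
# y axis: long edge
L=[P[i]-P[i-1] for i in range(4)]; 
yv=sum(v*np.sign(v[1]) for v in L if np.linalg.norm(v)>400); yaw=np.arctan2(-yv[0],yv[1]); print(ctr,np.degrees(yaw))
ex=np.array([np.cos(yaw),np.sin(yaw),0]);ey=np.array([-np.sin(yaw),np.cos(yaw),0])
out=cv2.resize(im[135:260,210:395],None,fx=4.3,fy=4.3,interpolation=cv2.INTER_CUBIC)
def dot(p,col):
    u=(proj("top",p)-[210,135]+.5)*4.3; cv2.circle(out,tuple(int(x) for x in u),3,col,-1)
for sy in (-1,1):
  for sx in(-1,1): dot(ctr+ex*140*sx+ey*250*sy,(0,0,255))
for y in(-180,-65,65,180):
  o=ctr+ex*-90+ey*y; s=1 if y==180 else -1
  for k in(-30,30): dot(o+ex*34*s+ey*k+[0,0,104],(0,255,0)); 
  for sx in (-1,1):
   for k in (-39,39): dot(o+ex*25*sx+ey*k+[0,0,10],(255,0,0))
  print(y,o.round(0),'bowl',(ctr+ex*60+ey*y).round(0)); dot(ctr+ex*60+ey*y+[0,0,45],(255,0,255))
cv2.imwrite("pics/chk.png",out)
E
```

```text
[0.0, 0.0, 0.0, 0.0, 0.0, 0.0, 0.0, 0.0]
[[210. 135.]
 [394. 135.]
 [394. 250.]
 [210. 250.]]
[[ 848.   252.2   12. ]
 [ 852.1 -364.2   12. ]
 [ 467.1 -354.4   12. ]
 [ 462.8  241.2   12. ]]
[np.float64(385.3), np.float64(616.4), np.float64(385.1), np.float64(595.6)]
[657.49781762 -56.30552456  12.        ] 0.39387772509747715
-180 [ 569. -237.   12.] bowl [ 719. -236.   12.]
-65 [ 568. -122.   12.] bowl [ 718. -121.   12.]
65 [567.   8.  12.] bowl [717.   9.  12.]
180 [566. 123.  12.] bowl [716. 124.  12.]
```

View pics/chk.png

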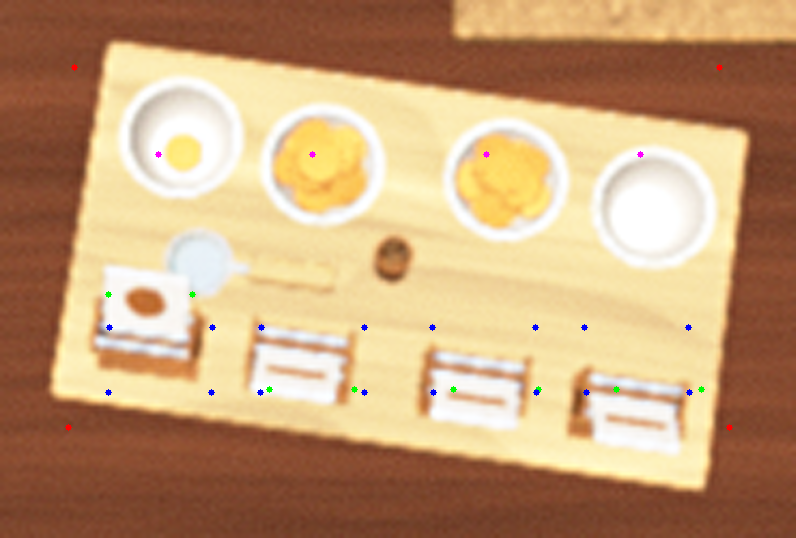

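The mask caught the table and cork too; I tighten the threshold (brightness) and exclude the cork.

Run:
```python
from h import *
im=cv2.imread("pics/top0.png")
m=cv2.inRange(im[:,:,1],140,255)
m[:148]=np.where(np.arange(560)[None]>300,0,m[:148])
m[:135]=0;m[260:]=0;m[:,:210]=0;m[:,395:]=0
cs,_=cv2.findContours(m,cv2.RETR_EXTERNAL,cv2.CHAIN_APPROX_NONE)
c=max(cs,key=cv2.contourArea);print(cv2.contourArea(c))
q=c[:,0].astype(np.float32)
box=cv2.boxPoints(cv2.minAreaRect(c)); print(box)
P=np.array([cast("top",b,12) for b in box]);print(P.round(1)); print([np.linalg.norm(P[i]-P[i-1]).round(1) for i in range(4)])
ctr=P.mean(0)
L=[P[i]-P[i-1] for i in range(4)]
yv=sum(v*np.sign(v[1]) for v in L if np.linalg.norm(v)>400); yaw=np.arctan2(-yv[0],yv[1]); print(ctr,np.degrees(yaw),yaw)
ex=np.array([np.cos(yaw),np.sin(yaw),0]);ey=np.array([-np.sin(yaw),np.cos(yaw),0])
outs={}
for n,(x0,x1,y0,y1) in {"top":(210,395,135,260),"side":(250,370,170,295)}.items():
  out=cv2.resize(cv2.imread(f"pics/{n}0.png")[y0:y1,x0:x1],None,fx=4.3,fy=4.3,interpolation=cv2.INTER_CUBIC)
  def dot(p,col):
    u=(proj(n,p)-[x0,y0]+.5)*4.3; cv2.circle(out,tuple(int(x) for x in u),2,col,-1)
  for sy in (-1,1):
   for sx in(-1,1): dot(ctr+ex*140*sx+ey*250*sy,(0,0,255))
  for y in(-180,-65,65,180):
   o=ctr+ex*-90+ey*y; s=1 if y==180 else -1
   for k in(-30,30): dot(o+ex*34*s+ey*k+[0,0,104],(0,255,0)); 
   for sx in (-1,1):
    for k in (-39,39): dot(o+ex*25*sx+ey*k+[0,0,10],(255,0,0))
   if n=="top":print(y,o.round(0),'bowl',(ctr+ex*60+ey*y).round(0)); 
   dot(ctr+ex*60+ey*y+[0,0,45],(255,0,255))
  outs[n]=out
print(outs["top"].shape)
cv2.imwrite("pics/chk2.png",outs["top"]);cv2.imwrite("pics/chk3.png",outs["side"])
```

```text
12606.0
[[220.84001 227.12001]
 [232.78001 143.54   ]
 [385.24    165.31999]
 [373.3     248.90001]]
[[ 537.6  208.    12. ]
 [ 819.   175.2   12. ]
 [ 747.8 -332.5   12. ]
 [ 470.2 -287.5   12. ]]
[np.float64(500.1), np.float64(283.3), np.float64(512.7), np.float64(281.3)]
[643.6361894  -59.21573056  12.        ] -7.869229878222392 -0.13734397097129317
-180 [ 530. -225.   12.] bowl [ 678. -246.   12.]
-65 [ 546. -111.   12.] bowl [ 694. -132.   12.]
65 [563.  17.  12.] bowl [712.  -3.  12.]
180 [579. 131.  12.] bowl [728. 111.  12.]
(538, 796, 3)
```

View pics/chk2.png

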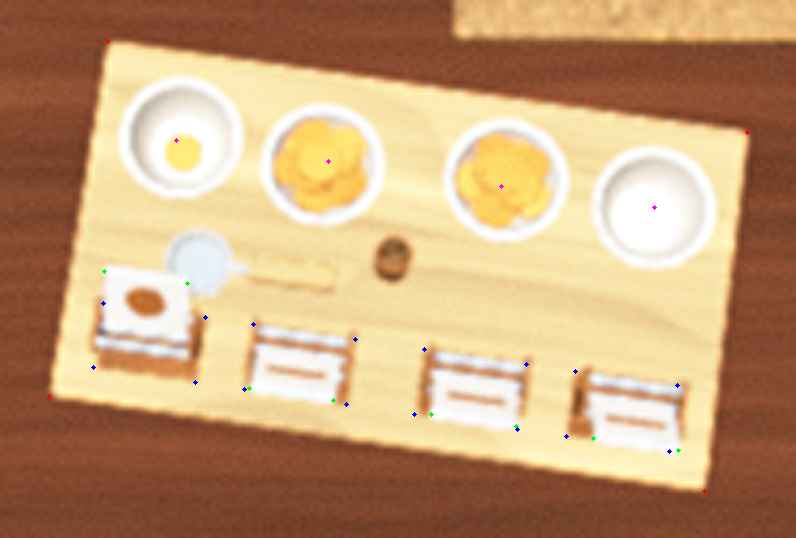

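View pics/chk3.png

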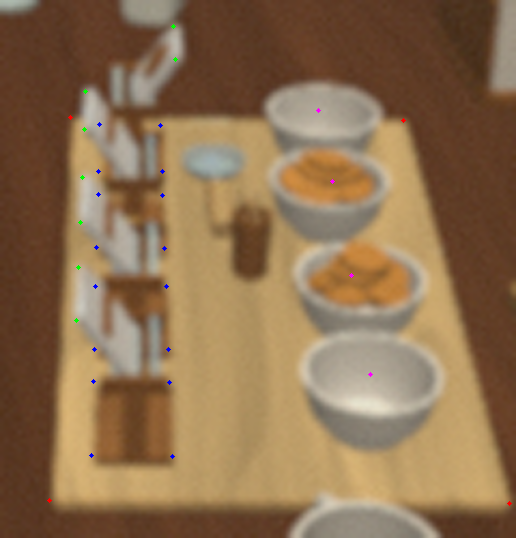

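```bash
cat >> h.py <<'E'
yaw=-0.1373
ex=np.array([np.cos(yaw),np.sin(yaw),0]);ey=np.array([-np.sin(yaw),np.cos(yaw),0]);ctr=np.array([643.6,-59.2,12])
def rep(y,dx,z):
    s=ctrl.read_state(); M=R.from_rotvec(s["tcp_rot"]).as_matrix()
    T=ctr+ex*(-90+dx)+ey*y; T[2]=z
    d=T-s["tcp_pos"]; print("t",s["t"],"tcp",s["tcp_pos"].round(1),"F",s["wrist_force"].round(1),"op",s["opening"])
    b=s["tcp_pos"]-ctr; print("board xy rel stand row",(b@ex+90).round(1),(b@ey).round(1))
    print("tool y in board",[round(float(M[:,1]@a),3) for a in(ex,ey)],"tool x",M[:,0].round(3),"z",[round(float(M[:,2]@a),3) for a in(ex,ey)])
    print("target",T.round(1),"tool shift",(M.T@d).round(1))
E
python3 -c "
from h import *
rep(65,-70,231)"
```

```text
t 0.1 tcp [287.7 582.5 230.7] F [ 0.6 -0.   0.1] op 1.0008691917576973
board xy rel stand row -350.4 586.9
tool y in board [0.316, 0.949] tool x [-0.    -0.001 -1.   ] z [0.949, -0.316]
target [494.   27.1 231. ] tool shift [ 2.000e-01 -4.066e+02  4.309e+02]
```

Call:
play_rows:
  moves:
    - {"grip": 1,"linear": [0,0,0],"twist": [-4.6,0,0]}
    - {"grip": 1,"linear": [0,0,0],"twist": [-4.6,0,0]}
    - {"grip": 1,"linear": [0,0,0],"twist": [-4.6,0,0]}
    - {"grip": 1,"linear": [0,0,0],"twist": [-4.6,0,0]}
    - {"grip": 1,"linear": [0,0,0],"twist": [0,0,0]}
    - {"grip": 1,"linear": [0,0,0],"twist": [0,0,0]}
  newtons: 20

```text
t: 0.6
tcp_pos: [287.8, 582.6, 231.0]
tcp_rot: [0.11, 1.568, -0.11]
wrist_force: [0.0, 0.3, 0.3]
opening: 0.143
```

```bash
python3 -c "
from h import *
rep(65,-75,231)"
```

```text
t 0.6 tcp [287.8 582.6 231. ] F [0.  0.3 0.3] op 0.14325737358616783
board xy rel stand row -350.3 587.1
tool y in board [0.003, 1.0] tool x [-0. -0. -1.] z [1.0, -0.003]
target [489.   27.8 231. ] tool shift [ 2.000e-01 -5.213e+02  2.768e+02]
```

Call:
play_rows:
  moves:
    - {"grip": 1,"linear": [0,-21.7,11.5],"twist": [0,0,0]}
    - {"grip": 1,"linear": [0,-21.7,11.5],"twist": [0,0,0]}
    - {"grip": 1,"linear": [0,-21.7,11.5],"twist": [0,0,0]}
    - {"grip": 1,"linear": [0,-21.7,11.5],"twist": [0,0,0]}
    - {"grip": 1,"linear": [0,-21.7,11.5],"twist": [0,0,0]}
    - {"grip": 1,"linear": [0,-21.7,11.5],"twist": [0,0,0]}
    - {"grip": 1,"linear": [0,-21.7,11.5],"twist": [0,0,0]}
    - {"grip": 1,"linear": [0,-21.7,11.5],"twist": [0,0,0]}
    - {"grip": 1,"linear": [0,-21.7,11.5],"twist": [0,0,0]}
    - {"grip": 1,"linear": [0,-21.7,11.5],"twist": [0,0,0]}
    - {"grip": 1,"linear": [0,-21.7,11.5],"twist": [0,0,0]}
    - {"grip": 1,"linear": [0,-21.7,11.5],"twist": [0,0,0]}

```text
t: 1.6
tcp_pos: [389.0, 304.8, 231.3]
tcp_rot: [0.111, 1.568, -0.111]
wrist_force: [0.9, 0.9, 0.1]
opening: 0.0
```

Call:
play_rows:
  moves:
    - {"grip": 1,"linear": [0,-21.7,11.5],"twist": [0,0,0]}
    - {"grip": 1,"linear": [0,-21.7,11.5],"twist": [0,0,0]}
    - {"grip": 1,"linear": [0,-21.7,11.5],"twist": [0,0,0]}
    - {"grip": 1,"linear": [0,-21.7,11.5],"twist": [0,0,0]}
    - {"grip": 1,"linear": [0,-21.7,11.5],"twist": [0,0,0]}
    - {"grip": 1,"linear": [0,-21.7,11.5],"twist": [0,0,0]}
    - {"grip": 1,"linear": [0,-21.7,11.5],"twist": [0,0,0]}
    - {"grip": 1,"linear": [0,-21.7,11.5],"twist": [0,0,0]}
    - {"grip": 1,"linear": [0,-21.7,11.5],"twist": [0,0,0]}
    - {"grip": 1,"linear": [0,-21.7,11.5],"twist": [0,0,0]}
    - {"grip": 1,"linear": [0,-21.7,11.5],"twist": [0,0,0]}
    - {"grip": 1,"linear": [0,-21.7,11.5],"twist": [0,0,0]}

```text
t: 2.6
tcp_pos: [490.0, 27.8, 231.4]
tcp_rot: [0.111, 1.568, -0.111]
wrist_force: [0.7, 0.6, -0.5]
opening: -0.005
```

```bash
python3 -c "
from h import *
rep(65,-75,100)
s=ctrl.snapshot('wrist');cv2.imwrite('pics/w1.png',s['img'][:,:,::-1]);
s=ctrl.snapshot('side');cv2.imwrite('pics/s1.png',cv2.resize(s['img'][80:320,150:430,::-1],None,fx=2.6,fy=2.5))"
```

```text
t 2.6 tcp [490.   27.8 231.4] F [ 0.7  0.6 -0.5] op -0.004610942247122065
board xy rel stand row -74.1 65.2
tool y in board [0.004, 1.0] tool x [ 0. -0. -1.] z [1.0, -0.004]
target [489.   27.8 100. ] tool shift [131.4  -0.2  -1. ]
```

View pics/w1.png

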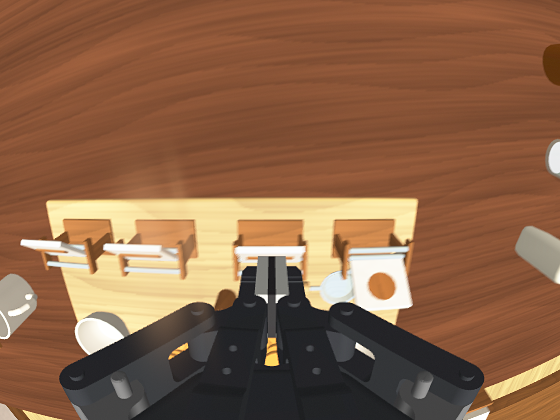

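View pics/s1.png

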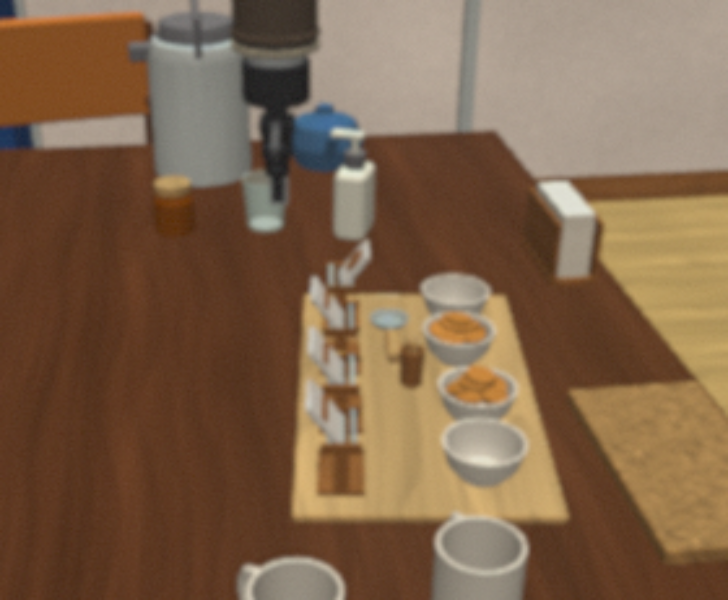

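Call:
play_rows:
  moves:
    - {"grip": 1,"linear": [30,0,0],"twist": [0,0,0]}
    - {"grip": 1,"linear": [30,0,0],"twist": [0,0,0]}
    - {"grip": 1,"linear": [30,0,0],"twist": [0,0,0]}
    - {"grip": 1,"linear": [20,0,0],"twist": [0,0,0]}
    - {"grip": 1,"linear": [20,0,0],"twist": [0,0,0]}
    - {"grip": 1,"linear": [0,0,10],"twist": [0,0,0]}
    - {"grip": 1,"linear": [0,0,5],"twist": [0,0,0]}
    - {"grip": 1,"linear": [0,0,5],"twist": [0,0,0]}
    - {"grip": 1,"linear": [0,0,5],"twist": [0,0,0]}
    - {"grip": 1,"linear": [0,0,5],"twist": [0,0,0]}
    - {"grip": 1,"linear": [0,0,5],"twist": [0,0,0]}
    - {"grip": 1,"linear": [0,0,5],"twist": [0,0,0]}

```text
t: 3.7
tcp_pos: [530.2, 23.5, 101.9]
tcp_rot: [0.108, 1.567, -0.108]
wrist_force: [0.8, -0.3, -0.0]
opening: -0.001
```

```bash
python3 -c "
from h import *
rep(65,-75,100)
s=ctrl.snapshot('wrist');cv2.imwrite('pics/w2.png',s['img'][:,:,::-1]);
s=ctrl.snapshot('side');cv2.imwrite('pics/s2.png',cv2.resize(s['img'][150:300,220:400,::-1],None,fx=4,fy=4))"
```

```text
t 3.7 tcp [530.2  23.5 101.9] F [ 0.8 -0.3 -0. ] op -0.0005665750540585123
board xy rel stand row -33.6 66.4
tool y in board [0.001, 1.0] tool x [ 0.001 -0.    -1.   ] z [1.0, -0.001]
target [489.   27.8 100. ] tool shift [  1.9  -1.4 -41.4]
```

View pics/w2.png

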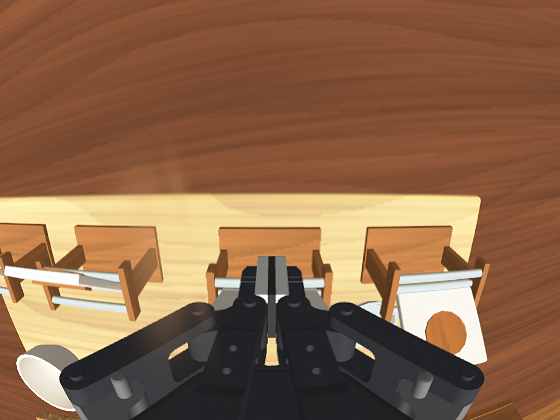

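View pics/s2.png

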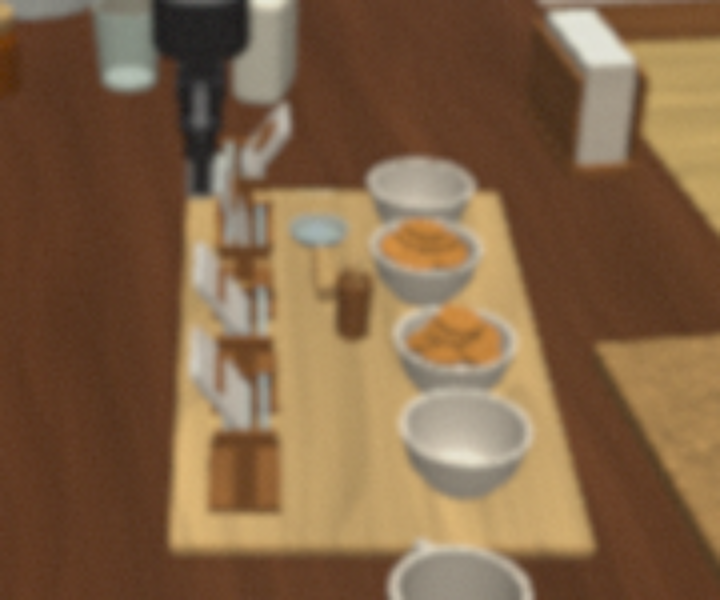

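Call:
play_rows:
  moves:
    - {"grip": 1,"linear": [0,0,5],"twist": [0,0,0]}
    - {"grip": 1,"linear": [0,0,5],"twist": [0,0,0]}
    - {"grip": 1,"linear": [0,0,5],"twist": [0,0,0]}
    - {"grip": 1,"linear": [0,0,5],"twist": [0,0,0]}
    - {"grip": 1,"linear": [0,0,5],"twist": [0,0,0]}
    - {"grip": 1,"linear": [0,0,5],"twist": [0,0,0]}
    - {"grip": 1,"linear": [0,0,4],"twist": [0,0,0]}
    - {"grip": 1,"linear": [0,0,0],"twist": [0,0,0]}
    - {"grip": 1,"linear": [0,0,0],"twist": [0,0,0]}
    - {"grip": 1,"linear": [0,0,0],"twist": [0,0,0]}

```text
t: 4.63
tcp_pos: [562.8, 18.9, 101.2]
tcp_rot: [0.108, 1.569, -0.108]
wrist_force: [0.1, -0.3, -1.2]
opening: -0.002
```

```bash
python3 -c "
from h import *
rep(65,-75,100)
s=ctrl.snapshot('side');cv2.imwrite('pics/s3.png',cv2.resize(s['img'][150:300,220:400,::-1],None,fx=4,fy=4))"
```

```text
t 4.6333 tcp [562.8  18.9 101.2] F [ 0.1 -0.3 -1.2] op -0.001532210250611829
board xy rel stand row -0.8 66.3
tool y in board [0.0, 1.0] tool x [-0.  0. -1.] z [1.0, -0.0]
target [489.   27.8 100. ] tool shift [  1.2  -1.3 -74.2]
```

View pics/s3.png

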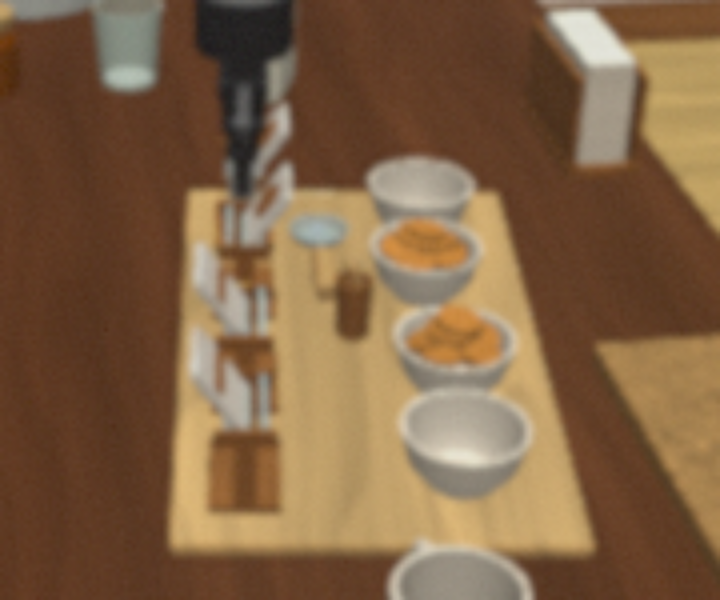

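Call:
play_rows:
  moves:
    - {"grip": 1,"linear": [-10,0,-25],"twist": [0,0,0]}
    - {"grip": 1,"linear": [0,0,-25],"twist": [0,0,0]}
    - {"grip": 1,"linear": [0,0,-25],"twist": [0,0,0]}
    - {"grip": 1,"linear": [0,-25,0],"twist": [0,0,0]}
    - {"grip": 1,"linear": [0,-26,0],"twist": [0,0,0]}
    - {"grip": 1,"linear": [0,-26,0],"twist": [0,0,0]}
    - {"grip": 1,"linear": [0,-26,0],"twist": [0,0,0]}
    - {"grip": 1,"linear": [0,-26,0],"twist": [0,0,0]}
    - {"grip": 1,"linear": [10,0,0],"twist": [0,0,0]}
    - {"grip": 1,"linear": [0,0,10],"twist": [0,0,0]}
    - {"grip": 1,"linear": [0,0,10],"twist": [0,0,0]}
    - {"grip": 1,"linear": [0,0,5],"twist": [0,0,0]}

```text
t: 5.68
tcp_pos: [498.0, -101.7, 101.6]
tcp_rot: [0.108, 1.567, -0.108]
wrist_force: [0.1, 0.4, -0.1]
opening: 0.0
```

Call:
play_rows:
  moves:
    - {"grip": 1,"linear": [0,0,5],"twist": [0,0,0]}
    - {"grip": 1,"linear": [0,0,5],"twist": [0,0,0]}
    - {"grip": 1,"linear": [0,0,5],"twist": [0,0,0]}
    - {"grip": 1,"linear": [0,0,5],"twist": [0,0,0]}
    - {"grip": 1,"linear": [0,0,5],"twist": [0,0,0]}
    - {"grip": 1,"linear": [0,0,5],"twist": [0,0,0]}
    - {"grip": 1,"linear": [0,0,5],"twist": [0,0,0]}
    - {"grip": 1,"linear": [0,0,5],"twist": [0,0,0]}
    - {"grip": 1,"linear": [0,0,5],"twist": [0,0,0]}
    - {"grip": 1,"linear": [0,0,4],"twist": [0,0,0]}
    - {"grip": 1,"linear": [0,0,0],"twist": [0,0,0]}
    - {"grip": 1,"linear": [0,0,0],"twist": [0,0,0]}

```text
t: 6.68
tcp_pos: [544.4, -108.8, 101.2]
tcp_rot: [0.108, 1.568, -0.108]
wrist_force: [-0.6, -0.1, -0.2]
opening: -0.0
```

```bash
python3 -c "
from h import *
rep(180,70,200)
s=ctrl.snapshot('side');cv2.imwrite('pics/s4.png',cv2.resize(s['img'][150:300,220:400,::-1],None,fx=4,fy=4))"
```

```text
t 6.6833 tcp [ 544.4 -108.8  101.2] F [-0.6 -0.1 -0.2] op -6.872063646176527e-05
board xy rel stand row -1.4 -62.7
tool y in board [0.0, 1.0] tool x [-0.  0. -1.] z [1.0, -0.0]
target [648.4 121.8 200. ] tool shift [-98.8 242.7  71.4]
```

View pics/s4.png

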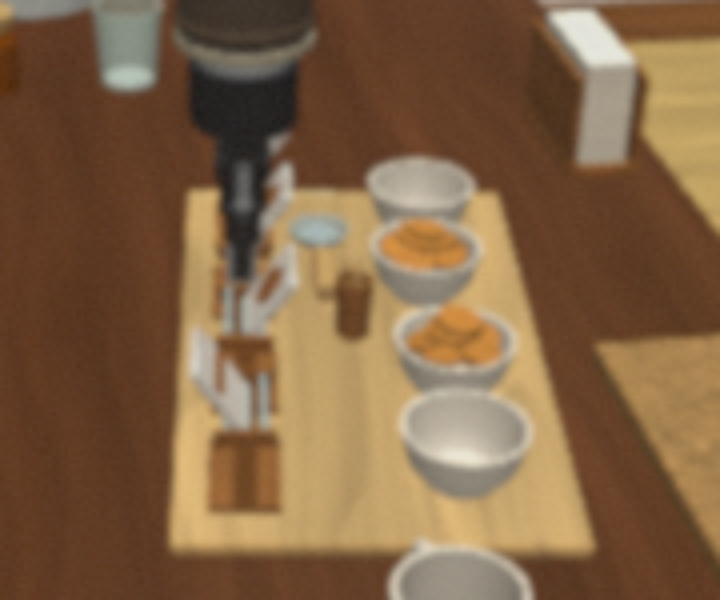

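Call:
play_rows:
  moves:
    - {"grip": 1,"linear": [-5,0,-15],"twist": [0,0,0]}
    - {"grip": 1,"linear": [-35,0,0],"twist": [0,0,0]}
    - {"grip": 1,"linear": [-35,0,0],"twist": [0,0,0]}
    - {"grip": 1,"linear": [-25,0,0],"twist": [0,0,0]}
    - {"grip": 1,"linear": [0,30,10],"twist": [0,0,0]}
    - {"grip": 1,"linear": [0,30,11],"twist": [0,0,0]}
    - {"grip": 1,"linear": [0,30,11],"twist": [0,0,0]}
    - {"grip": 1,"linear": [0,30,11],"twist": [0,0,0]}
    - {"grip": 1,"linear": [0,30,11],"twist": [0,0,0]}
    - {"grip": 1,"linear": [0,30,11],"twist": [0,0,0]}
    - {"grip": 1,"linear": [0,30,11],"twist": [0,0,0]}
    - {"grip": 1,"linear": [0,30,11],"twist": [0,0,0]}

```text
t: 7.73
tcp_pos: [648.7, 120.6, 201.3]
tcp_rot: [0.108, 1.568, -0.108]
wrist_force: [1.0, -1.5, -0.1]
opening: -0.003
```

Call:
play_rows:
  moves:
    - {"grip": 1,"linear": [0,3,0],"twist": [0,0,0]}
    - {"grip": 1,"linear": [0,0,0],"twist": [0,0,0]}

```text
t: 7.9
tcp_pos: [649.0, 123.8, 200.8]
tcp_rot: [0.106, 1.569, -0.106]
wrist_force: [-0.7, -0.3, -0.5]
opening: 0.001
```

```bash
python3 -c "
from h import *
rep(180,70,101)
s=ctrl.snapshot('wrist');cv2.imwrite('pics/w5.png',s['img'][:,:,::-1]);
s=ctrl.snapshot('side');cv2.imwrite('pics/s5.png',cv2.resize(s['img'][130:280,220:400,::-1],None,fx=4,fy=4))"
```

```text
t 7.9 tcp [649.  123.8 200.8] F [-0.7 -0.3 -0.5] op 0.0005679196158095064
board xy rel stand row 70.3 182.0
tool y in board [-0.002, 1.0] tool x [-0.  0. -1.] z [1.0, 0.002]
target [648.4 121.8 101. ] tool shift [99.8 -2.  -0.3]
```

View pics/w5.png

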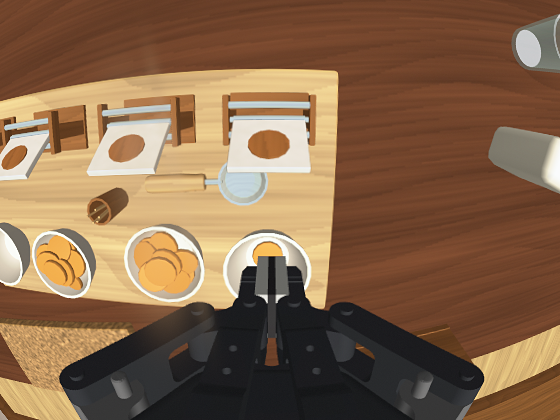

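View pics/s5.png

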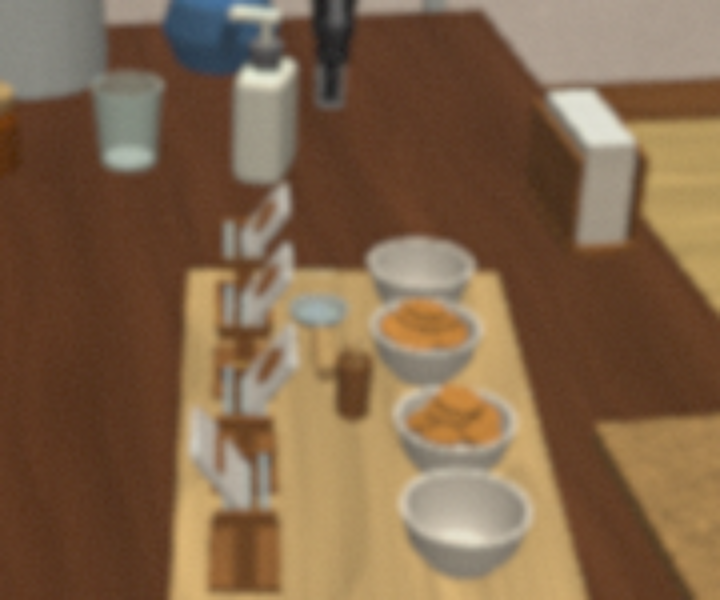

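```bash
python3 -c "
from h import *
print(ctrl.snapshot('wrist')['tool_from_camera'].round(2))"
```

```text
[[   0.      0.31   -0.95 -142.37]
 [   1.      0.      0.      0.68]
 [   0.     -0.95   -0.31  -79.38]
 [   0.      0.      0.      1.  ]]
```

Call:
play_rows:
  moves:
    - {"grip": 1,"linear": [30,0,0],"twist": [0,0,0]}
    - {"grip": 1,"linear": [30,0,0],"twist": [0,0,0]}
    - {"grip": 1,"linear": [25,0,0],"twist": [0,0,0]}
    - {"grip": 1,"linear": [15,0,0],"twist": [0,0,0]}
    - {"grip": 1,"linear": [0,0,-5],"twist": [0,0,0]}
    - {"grip": 1,"linear": [0,0,-10],"twist": [0,0,0]}
    - {"grip": 1,"linear": [0,0,-5],"twist": [0,0,0]}
    - {"grip": 1,"linear": [0,0,-5],"twist": [0,0,0]}
    - {"grip": 1,"linear": [0,0,-5],"twist": [0,0,0]}
    - {"grip": 1,"linear": [0,0,-5],"twist": [0,0,0]}
    - {"grip": 1,"linear": [0,0,-5],"twist": [0,0,0]}
    - {"grip": 1,"linear": [0,0,-5],"twist": [0,0,0]}

```text
t: 9.05
tcp_pos: [604.1, 128.4, 101.7]
tcp_rot: [0.108, 1.567, -0.108]
wrist_force: [0.3, 0.0, 0.7]
opening: 0.003
```

Call:
play_rows:
  moves:
    - {"grip": 1,"linear": [0,0,-5],"twist": [0,0,0]}
    - {"grip": 1,"linear": [0,0,-5],"twist": [0,0,0]}
    - {"grip": 1,"linear": [0,0,-5],"twist": [0,0,0]}
    - {"grip": 1,"linear": [0,0,-5],"twist": [0,0,0]}
    - {"grip": 1,"linear": [0,0,-5],"twist": [0,0,0]}
    - {"grip": 1,"linear": [0,0,0],"twist": [0,0,0]}
    - {"grip": 1,"linear": [0,0,0],"twist": [0,0,0]}

```text
t: 9.63
tcp_pos: [579.5, 131.7, 101.3]
tcp_rot: [0.108, 1.568, -0.108]
wrist_force: [0.7, 0.2, -0.0]
opening: -0.001
```

```bash
python3 -c "
from h import *
rep(180,70,101)
s=ctrl.snapshot('side');cv2.imwrite('pics/s6.png',cv2.resize(s['img'][130:280,220:400,::-1],None,fx=4,fy=4))"
```

```text
t 9.6333 tcp [579.5 131.7 101.3] F [ 0.7  0.2 -0. ] op -0.001112330054462085
board xy rel stand row 0.4 180.4
tool y in board [0.0, 1.0] tool x [-0. -0. -1.] z [1.0, -0.0]
target [648.4 121.8 101. ] tool shift [ 0.3 -0.4 69.6]
```

View pics/s6.png

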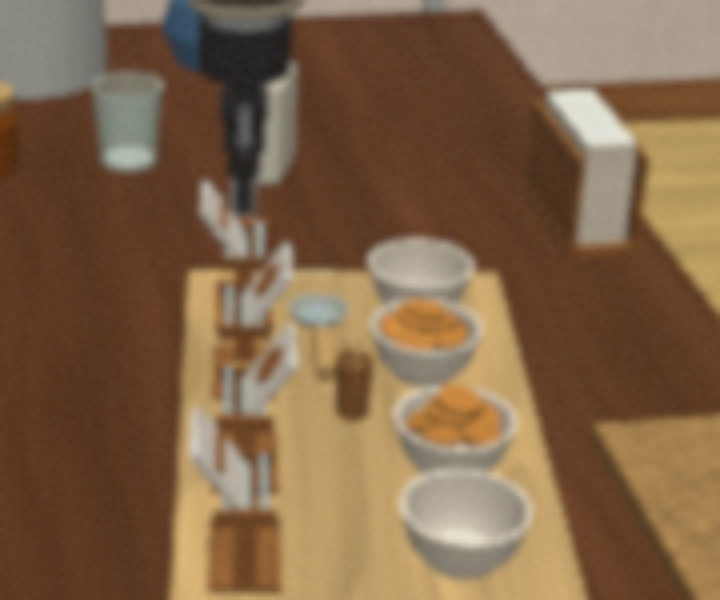

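All four look right. Retreat up and away towards the robot, then check from above.

Call:
play_rows:
  moves:
    - {"grip": 1,"linear": [-5,0,10],"twist": [0,0,0]}
    - {"grip": 1,"linear": [-35,0,0],"twist": [0,0,0]}
    - {"grip": 1,"linear": [-35,0,0],"twist": [0,0,0]}
    - {"grip": 1,"linear": [-35,0,0],"twist": [0,0,0]}
    - {"grip": 1,"linear": [-20,25,-25],"twist": [0,0,0]}
    - {"grip": 1,"linear": [0,30,-30],"twist": [0,0,0]}
    - {"grip": 1,"linear": [0,30,-30],"twist": [0,0,0]}
    - {"grip": 1,"linear": [0,30,-30],"twist": [0,0,0]}
    - {"grip": 1,"linear": [0,30,-30],"twist": [0,0,0]}
    - {"grip": 1,"linear": [0,30,-20],"twist": [0,0,0]}
    - {"grip": 1,"linear": [0,0,0],"twist": [0,0,0]}
    - {"grip": 1,"linear": [0,0,0],"twist": [0,0,0]}

```text
t: 10.68
tcp_pos: [451.3, 325.6, 231.4]
tcp_rot: [0.106, 1.568, -0.105]
wrist_force: [0.9, -0.1, 0.3]
opening: 0.005
```

```bash
python3 -c "
from h import *
rep(180,70,101)
s=ctrl.snapshot('side');cv2.imwrite('pics/s7.png',cv2.resize(s['img'][130:280,220:400,::-1],None,fx=4,fy=4))
s=ctrl.snapshot('top');i=s['img'][:,:,::-1];cv2.imwrite('pics/t7.png',cv2.resize(i[130:260,205:395],None,fx=4.2,fy=4.2))
o=cv2.imread('pics/top0.png');d=cv2.absdiff(i,o).max(2);m=(d>40).astype(np.uint8);n,_,st,_=cv2.connectedComponentsWithStats(m);print([x for x in st[1:].tolist() if x[4]>8 and x[0]>100 and x[1]<270])
"
```

```text
t 10.6833 tcp [451.3 325.6 231.4] F [ 0.9 -0.1  0.3] op 0.004550871635250381
board xy rel stand row -153.1 354.8
tool y in board [-0.003, 1.0] tool x [ 0.  0. -1.] z [1.0, 0.003]
target [648.4 121.8 101. ] tool shift [ 130.5 -175.5  222.6]
[[234, 197, 20, 16, 215], [270, 202, 21, 16, 239], [311, 208, 22, 16, 228], [231, 211, 22, 13, 175], [268, 217, 21, 12, 180], [309, 223, 22, 12, 180], [150, 234, 4, 6, 11]]
```

View pics/t7.png

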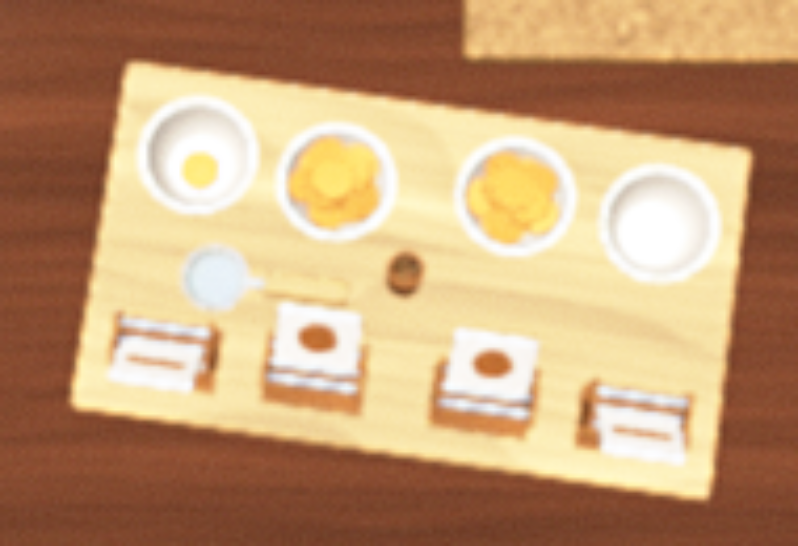

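View pics/s7.png

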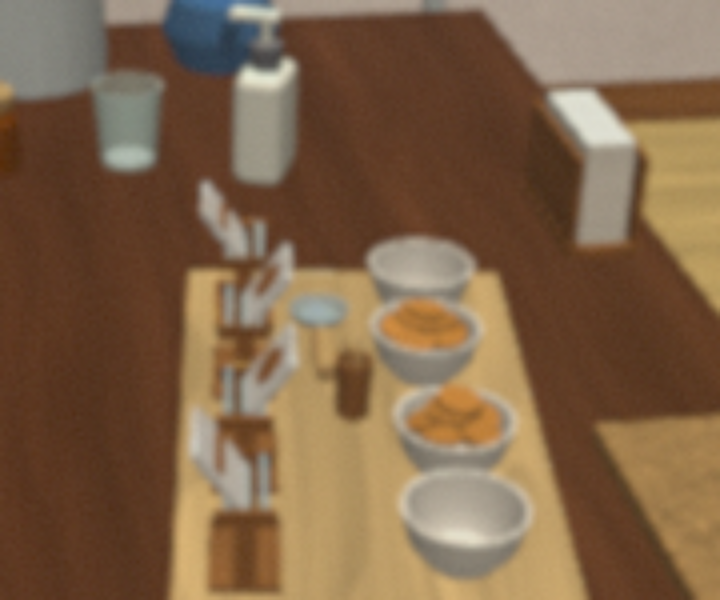

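The top view shows bars up in front of the single-biscuit bowl (155,358 px in the crop) and the empty bowl (640,430). Discs are up in front of the two heaped bowls (318,338 and 492,363), and the bowls are unmoved.

```bash
python3 -c "
from cell import ctrl
ctrl.sign_off()"
```

```text
the job is handed in; nothing more can be done
```

All four tags now show the right face, and I handed the job in at about 10.8 s.

- **Pushed to disc up:** the two middle tags, in front of the heaped bowls, each tipped towards its bowl with the shut fingertips.
- **Pushed to bar up:** the leftmost tag, in front of the single-biscuit bowl.
- **Left alone:** the rightmost tag, in front of the empty bowl, which was already bar up.

**Last checks:**
- The final top and side pictures show every tag at its correct stop.
- Comparing the top pictures from before and after, the only changes on the board are at the three tags I moved; the bowls, spoon and pot stayed put.
- One small difference (11 px) showed near the tumbler. The tumbler stands in the same place in the side view, so I took it to be the arm at the edge of the picture and did not check further.
- At the end of every move the wrist force read below 2 N. I did not measure contact force on the tags directly.

My first board measurement failed because the colour mask also caught the table. The corrected one matched the known sizes to within about 13 mm. The tag and stand positions worked out from it lay within a few millimetres of both camera views.

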